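# Fold the parcel rule and put it in its case

### The job

The yellow folding parcel rule has been left open on the post-office counter. Fold its blade fully shut against the metal stock and lay the folded rule flat, right side up and fully home in the empty yellow case, either way round. Leave the blue rule as it is in the blue case.

Things in the scene. Friction and masses are not known exactly. Their poses are not given: they have to be found in the camera images.
- rule: Folding rule flat on the counter: steel stock bar with a yellow blade hinged to it; folded 172 x 46 x 20 mm, 0.35 kg. Origin: centre of the folded underside; x along the length to the hinge end, y to the blade's side, z up. Stock: x -86..86, y -23..-1, z 0..20 mm. Vertical hinge pin at x 73, y 0 (dark disc, brass pin).
- rule_blade (a joint): Blade angle, rad. 0 = folded: blade fills x -86..80, y 1..23, z 2..19 mm of the rule's frame. Grows as its free (-x) end swings out to the rule's +y in the counter's plane, clockwise from above; stops at 0 and 1.3, starts at 0.5 to 1.1. Swings easily (0.015 N m), stays where left; the stock hardly moves while the blade is pushed.
- case_yellow: Empty yellow case, fixed: shallow open tray 216 x 84 mm outside, 200 x 70 inside, grey floor 4 mm thick, yellow walls to 16 mm high. Both long walls are missing over the middle 80 mm, so fingers can reach down to the floor plate there. Origin: centre of its underside, x along its length. Left or right of a like blue case.
- blue_rule: Another rule, blue blade, folded, same size 172 x 46 x 20 mm, loose in the blue case, to be left there. Origin: centre of its underside, x along its length.

How it is judged:
At the end, for the whole second after the job is handed in: Yellow rule at rest in the yellow case: origin within 18 mm along and 16 mm across of the case's centre, under 9 mm above its underside, lengthwise within 14 degrees either way round, flat within 4.5 degrees, right side up, blade under 0.15 rad. Blue rule moved no more than 20 mm (value of joint rule_blade below 0.15 rad and x of rule in the frame of case_yellow between -0.018 and 0.018 m and y of rule in the frame of case_yellow between -0.016 and 0.016 m and z of rule in the frame of case_yellow below 0.009 m and angle between rule's own z axis and vertical below 0.08 rad and angle between the x axis of rule and the x axis of case_yellow, either way round below 0.25 rad and linear speed of rule below 0.02 m/s); the robot touches nothing.
It fails at once if the blue rule is moved more than 20 mm (distance of blue_rule from where it was at the start of the episode above 0.02 m).
It also fails if it takes over 50 s, if anything falls off the work surface, if the arm or the gripper's body presses on something with over 40 N, if the wrist force passes 120 N, or if a joint passes its speed limit or range.

### The arm

A 6-joint arm with a two-finger parallel gripper is mounted at the origin on the work surface. World frame = base frame: x ahead of the robot, y to its left, z up, the work surface at z = 0. Lengths are in m, angles in rad, forces in N, time in s.
With the tool pointing down it reaches from about 0.425 to 0.95 m from the base axis. Payload 3.5 kg.
Tool frame: the origin (TCP) lies midway between the tips of the shut fingers; the grasp point (between the pads) lies 19 mm behind it; z points along the fingers, y is the line along which they close (so a half turn about z gives the same grasp; the last joint's range is limited). The gripper opens to 85 mm and grips with 20 to 120 N. Pads are 22 mm wide; open, the fingers measure 114 mm over their backs; the gripper's body (76 mm by 85 mm) begins 54 mm behind the grasp point. The pads swing forward as they close: fully open they stand 13 mm farther back than shut.
Start: joints at [-1.339, 0.286, 1.577, -0, 1.279, -0.15], TCP at [0.252, -0.626, 0.231] pointing down, gripper open.
Joint ranges: [-2.77, 2.77], [-0.9, 2.22], [0.21, 2.48], [-1.53, 4.67], [0.24, 2.81], [-2.84, 2.84]. Speed limits (rad/s): [2.79, 2.79, 3.14, 3.14, 3.14, 3.14].

### API

Orientations are given as a unit quaternion [x, y, z, w].
In Python, from plant import ctrl gives the robot as it stands. The module is installed in compiled form; this text tells all that it offers.
- The arm moves only by the shell command python3 -m inch 'ROWS' [FORCE]. ROWS is JSON, a list of rows, each a list of 5 numbers: the closure, from 0 (fully open) to 1 (shut), then the shift along the tool's x, y, z in m, then the turn about the tool's z in degrees. A call has 1 to 5 rows; each row is the pose to reach, as a shift and turn from the pose commanded when the call began, along the tool's axes at that moment; what a row does not reach only later rows make up. A row lasts 1/12 s, in which the tool goes at most 41.7 mm and 7.16 degrees, less where a joint would pass 70% of its speed; a pose out of reach is approached as far as the arm can. A call with a gripper value outside its range is refused whole. The fingers move at their own pace and stop on an object; FORCE is the grip in N (left out, the last holds). Time passes only in rows, so rows that repeat a pose let the fingers close. It gives the time, the measured TCP pose, the force, the opening and the grip force at its end, in the units of the state.
- ctrl.get_state(): the state, without advancing time (a new reading comes with each control period).
- ctrl.read_camera(name): name is "scene" or "side" or "wrist"; returns a dict with "pixels" (384x512x3 uint8, red, green, blue), "depth" (384x512 float32, m along the optical axis (not along the pixel's ray), 0 where there is no reading), "fx", "fy", "cx", "cy" (pixels), "xyz" and "rotation" of the camera in the world; the wrist camera has in their place "mount" (4x4, takes a point from camera to tool coordinates, whose origin is the TCP and whose axes are the flange's). Camera axes: x right, y down, z forward; pixel columns grow to the right and rows downward; lengths in m; the calibration is good to about 2 mm. A picture is of the moment at which its call begins: read the wrist's pose just before it.
- ctrl.sign_off(): hands the job in; it is judged then, once.
Trained networks look in a picture, given as the dict that the camera call returned (one of the last four; its "shot" number tells which), for a name from the list of things; names that differ only in an ending like _2 or _b are one class to them, and where a whole thing is asked for, a point or a joint stands for the part that bears it (a point fixed in the world has none). Each returns a list of dicts, best first, with "score" (0 to 1); they miss things now and then, are a little off and sometimes report something else, mostly with a low value. They report only what shows in the picture. A call takes as long as a camera call.
- ctrl.spot_in(query, picture): "at" ([column, row] in pixels, amid what is visible of it).
- ctrl.tip_of(query, picture): "at" ([column, row] in pixels: a listed point, or the origin of a listed thing).
The state is a dict: "time": time; "qpos": joint angles; "dq": joint speeds; "joint_efforts": joint torques, N m; "eef_pos": TCP position; "tcp_rot": TCP orientation; "contact_force": force on the tool from outside, world axes, zero at the start; "wrist_torque": the same for the moment, N m; "opening": opening from 0.0 (shut) to 1.0 (fully open); "finger_force": force on a finger pad.
Only numpy, scipy, OpenCV 4.12 (cv2) and the standard library are available. Lean on these libraries where they do the work, as an engineer would, in place of code of your own. Each camera call takes 0.05 s, during which the arm holds its last target. There are 200 camera calls.

## Working session

There is one attempt and no reset: what is moved stays moved. The work goes in short steps, Python scripts to look and compute and a shell command to move; the robot and the scene stay as the last step left them, time stands still between calls to the robot, and variables do not carry over. Pictures are saved under pics/ and viewed, at most 10 in all, crops included, and the job is handed in when it is done.

```bash
mkdir -p pics; cat > h.py <<'E'
import numpy as np, cv2
from plant import ctrl
from scipy.spatial.transform import Rotation as R
def shot(name):
    s=ctrl.get_state(); p=ctrl.read_camera(name)
    if name=="wrist":
        T=np.eye(4);T[:3,:3]=R.from_quat(s["tcp_rot"]).as_matrix();T[:3,3]=s["eef_pos"]
        M=T@np.array(p["mount"]); p["_R"],p["_t"]=M[:3,:3],M[:3,3]
    else:
        r=np.array(p["rotation"]); p["_R"]=r if r.shape==(3,3) else R.from_quat(r).as_matrix(); p["_t"]=np.array(p["xyz"])
    return p
def cloud(p):
    v,u=np.mgrid[:384,:512]; d=p["depth"]
    c=np.stack([(u-p["cx"])/p["fx"]*d,(v-p["cy"])/p["fy"]*d,d],-1)
    return c@p["_R"].T+p["_t"]
def save(p,f): cv2.imwrite("pics/"+f,p["pixels"][...,::-1])
E
python3 - <<'E'
from h import *
s=ctrl.get_state(); print(s["tcp_rot"],s["time"])
for n in ("scene","side"):
    p=shot(n); save(p,n+"0.png"); c=cloud(p)
    print(n,p["_t"],p["_R"][:,2])
    for q in ("rule","rule_blade","case_yellow","blue_rule"):
        for f in (ctrl.spot_in,ctrl.tip_of):
            for r in f(q,p)[:2]:
                u,v=np.round(r["at"]).astype(int); print(q,f.__name__,(u,v),round(r["score"],2),c[v,u].round(3))
a=cv2.imread("pics/scene0.png");b=cv2.imread("pics/side0.png")
E
```

```text
[ 9.81833025e-01  1.89743219e-01 -6.21180029e-05 -1.19119541e-03] 0.0
scene [1.13308988 0.21565756 0.74915806] [-0.59226242 -0.30907204 -0.74411   ]
rule call (np.int64(358), np.int64(232)) 0.65 [0.56  0.171 0.02 ]
rule call (np.int64(356), np.int64(224)) 0.71 [0.542 0.16  0.022]
rule_blade call (np.int64(385), np.int64(232)) 0.57 [0.531 0.223 0.02 ]Traceback (most recent call last):
  File "<stdin>", line 8, in <module>
ValueError: it knows: blue_rule, case_yellow, rule
```

View pics/scene0.png

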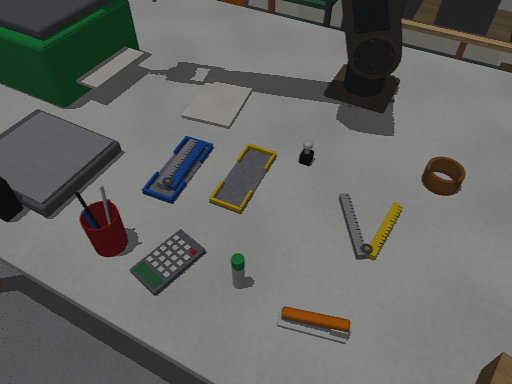

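The scene picture shows the open rule with its hinge at (366,249), the stock running to (345,196) and the blade to (400,206). The empty yellow case is at (244,178), with the blue case to its left at (179,168).

```bash
python3 - <<'E'
from h import *
p=shot("scene"); c=cloud(p); hsv=cv2.cvtColor(p["pixels"],cv2.COLOR_RGB2HSV)
yel=(hsv[...,0]>20)&(hsv[...,0]<35)&(hsv[...,1]>150)&(hsv[...,2]>80)
def rect(m,n):
    q=c[m]; (ctr,wh,a)=cv2.minAreaRect(q[:,:2].astype(np.float32)*1000); print(n,m.sum(),np.round(ctr,1),np.round(wh,1),round(a,1),"z",np.percentile(q[:,2],[5,50,95]).round(4))
def win(a,b,d,e):
    m=np.zeros((384,512),bool); m[b:e,a:d]=1; return m
rect(yel&win(365,195,410,262)&(c[...,2]>.012),"blade")
w=win(205,140,282,216)
rect(yel&w,"case")
st=win(330,185,410,265)&(c[...,2]>.013)&(c[...,2]<.03)&~yel
rect(st&(hsv[...,1]<60)&win(330,185,366,262),"stock")
rect(win(140,130,218,205)&(c[...,2]>.006)&(c[...,2]<.04),"bluecase")
for u,v in [(366,249),(400,206),(346,196),(307,155)]: print((u,v),c[v,u].round(3))
for q in ("case_yellow","blue_rule"):
    for r in ctrl.tip_of(q,p)[:2]:
        u,v=np.round(r["at"]).astype(int); print(q,(u,v),round(r["score"],2),c[v,u].round(3))
E
```

```text
blade 528 [785.5 208.7] [ 35.7 694.3] 88.2 z [0.0179 0.0201 0.0224]
case 464 [790.9 -17.2] [814.5 148.1] 23.9 z [0.0089 0.0162 0.0189]
stock 682 [540.2 150.4] [173.   23.9] 33.2 z [0.0157 0.0211 0.0233]
bluecase 1919 [ 568.9 -249.4] [218.8 187.1] 5.2 z [0.0068 0.0188 0.0272]
(366, 249) [0.597 0.2   0.023]
(400, 206) [0.443 0.233 0.021]
(346, 196) [0.473 0.112 0.021]
(307, 155) [ 0.395 -0.022  0.028]
case_yellow (np.int64(245), np.int64(182)) 0.87 [ 0.536 -0.126  0.007]
blue_rule (np.int64(180), np.int64(170)) 0.89 [ 0.591 -0.281  0.024]
```

```bash
python3 - <<'E'
from h import *
p=shot("scene"); c=cloud(p); hsv=cv2.cvtColor(p["pixels"],cv2.COLOR_RGB2HSV)
yel=(hsv[...,0]>20)&(hsv[...,0]<35)&(hsv[...,1]>130)&(hsv[...,2]>60)&(p["depth"]>0)
for n,(a,b,d,e) in dict(blade=(365,195,410,262),case=(205,140,282,216)).items():
    m=yel.copy(); m[:b]=0;m[e:]=0;m[:,:a]=0;m[:,d:]=0
    m&=(c[...,2]>.011)&(c[...,2]<.03)
    print(n,m.sum(),[np.round(x,1) for x in cv2.minAreaRect(c[m][:,:2].astype(np.float32)*1000)])
s=ctrl.get_state();print(R.from_quat(s["tcp_rot"]).as_matrix().round(3))
print(shot("wrist")["mount"])
E
```

```text
blade 564 [array([519.8, 217.1]), array([ 26.1, 168. ]), np.float64(84.4)]
case 448 [array([ 521. , -137.5]), array([218.3,  83.9]), np.float64(3.0)]
[[ 0.928  0.373 -0.   ]
 [ 0.373 -0.928  0.   ]
 [ 0.    -0.    -1.   ]]
[[-1.44679156e-04 -9.61856791e-01 -2.73553457e-01  6.94327157e-02]
 [ 9.99999976e-01 -1.84340667e-04  1.19282610e-04  4.21186922e-04]
 [-1.65159815e-04 -2.73553433e-01  9.61856794e-01 -1.42595812e-01]
 [ 0.00000000e+00  0.00000000e+00  0.00000000e+00  1.00000000e+00]]
```

```bash
cat >> h.py <<'E'
def to(x,y,z,yaw):
    "tool-frame shift and turn to a world TCP pose, yaw = heading of tool x in deg"
    s=ctrl.get_state(); M=R.from_quat(s["tcp_rot"]).as_matrix()
    a=np.degrees(np.arctan2(M[1,0],M[0,0]))
    print("t",round(s["time"],2),"tcp",np.round(s["eef_pos"],4),"yaw",round(a,2),"F",np.round(s["contact_force"],1),"q6",round(s["qpos"][5],2))
    print("  shift",np.round(M.T@(np.array([x,y,z])-s["eef_pos"]),4),"turn",round(a-yaw,2))
E
python3 -m inch '[[1,0.028,-0.026,0.005,0],[1,0.056,-0.052,0.01,0],[1,0.085,-0.079,0.015,0],[1,0.113,-0.105,0.02,0],[1,0.142,-0.132,0.027,0]]' 40
python3 -m inch '[[1,0.028,-0.026,0.005,0],[1,0.056,-0.052,0.01,0],[1,0.085,-0.079,0.015,0],[1,0.113,-0.105,0.02,0],[1,0.142,-0.132,0.027,0]]'
python3 -m inch '[[1,0.028,-0.026,0.005,-5],[1,0.056,-0.052,0.01,-11.3],[1,0.085,-0.079,0.015,-11.3],[1,0.113,-0.105,0.02,-11.3],[1,0.142,-0.132,0.027,-11.3]]'
python3 -c "
from h import *
to(.435,.275,.09,33.2)"
```

```text
time: 0.87
eef_pos: [0.3346, -0.4497, 0.2046]
tcp_rot: [0.982, 0.189, 0.0, 0.001]
contact_force: [0.6, -0.0, 0.0]
opening: 0.303
finger_force: 0.0
time: 1.28
eef_pos: [0.4174, -0.2742, 0.1779]
tcp_rot: [0.982, 0.19, 0.001, 0.001]
contact_force: [0.3, -1.0, -0.2]
opening: -0.002
finger_force: 0.0
time: 1.7
eef_pos: [0.5002, -0.0986, 0.151]
tcp_rot: [0.958, 0.285, 0.001, 0.001]
contact_force: [0.6, -0.7, 0.2]
opening: 0.003
finger_force: 0.0
t 1.7 tcp [ 0.5002 -0.0986  0.151 ] yaw 33.17 F [ 0.6 -0.7  0.2] q6 0.6
  shift [ 0.1497 -0.3485  0.0605] turn -0.03
```

```bash
python3 -m inch '[[1,0.015,-0.035,0.006,0],[1,0.03,-0.07,0.012,0],[1,0.045,-0.105,0.018,0],[1,0.06,-0.14,0.024,0],[1,0.075,-0.175,0.03,0]]'
python3 -m inch '[[1,0.015,-0.035,0.006,0],[1,0.03,-0.07,0.012,0],[1,0.045,-0.105,0.018,0],[1,0.06,-0.14,0.024,0],[1,0.075,-0.174,0.03,0]]'
python3 - <<'E'
from h import *
p=shot("wrist"); save(p,"w1.png")
to(.435,.275,.009,33.2)
E
```

```text
time: 2.12
eef_pos: [0.4659, 0.0891, 0.1205]
tcp_rot: [0.958, 0.285, 0.001, 0.0]
contact_force: [1.0, 0.5, -0.3]
opening: 0.004
finger_force: 0.0
time: 2.53
eef_pos: [0.4334, 0.276, 0.0905]
tcp_rot: [0.958, 0.286, 0.001, -0.0]
contact_force: [0.7, 0.5, 0.3]
opening: -0.002
finger_force: 0.0
t 2.58 tcp [0.4316 0.2807 0.0896] yaw 33.35 F [-2.3  1.3  0.2] q6 1.36
  shift [-0.0003  0.0069  0.0806] turn 0.15
```

View pics/w1.png

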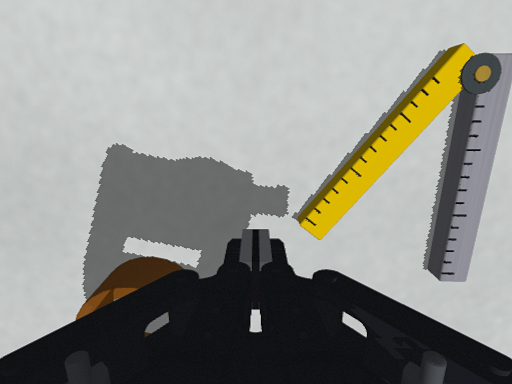

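The wrist picture shows the blade from (308,228) to the hinge at (482,73), with the stock at the right. The orange tape ring is at (145,290), behind and to the left of the fingers, so I'll check its clearance.

```bash
python3 - <<'E'
from h import *
p=shot("scene"); c=cloud(p); hsv=cv2.cvtColor(p["pixels"],cv2.COLOR_RGB2HSV); ok=p["depth"]>0
O=np.array([.5336,.1604]);ex=np.array([.837,.547]);ey=np.array([-.547,.837])
m=np.zeros((384,512),bool); m[150:200,415:470]=1; m&=ok&(c[...,2]>.01)&(c[...,2]<.08)
q=c[m]; r=np.c_[(q[:,:2]-O)@ex,(q[:,:2]-O)@ey]*1000; print("ring in rule frame",m.sum(),np.percentile(r,[2,98],axis=0).round(0),q[:,2].max())
p=shot("wrist"); c=cloud(p); hsv=cv2.cvtColor(p["pixels"],cv2.COLOR_RGB2HSV); ok=p["depth"]>0
m=(hsv[...,0]>22)&(hsv[...,0]<35)&(hsv[...,1]>150)&(c[...,2]>.013)&ok
(a,b,t)=cv2.minAreaRect(c[m][:,:2].astype(np.float32)*1000);print("blade",a,b,t)
q=c[m][:,:2]; r=np.c_[(q-O)@ex,(q-O)@ey]*1000; print(r.min(0),r.max(0), r[r[:,0].argmin()],r[r[:,1].argmax()])
s=ctrl.get_state(); d=np.array(s["eef_pos"][:2])-O; print("tcp in rule",d@ex*1000,d@ey*1000)
E
```

```text
ring in rule frame 333 [[-142.  199.]
 [ -72.  279.]] 0.05213884838872107
blade (519.115234375, 219.05433654785156) (22.7823486328125, 165.33184814453125) 84.45763397216797
[-51.05921391   4.52310572] [ 90.19590227 116.62992394] [-51.05921391 100.4642024 ] [-36.86023091 116.62992394]
tcp in rule -21.067139729503666 151.91849346004304
```

```bash
python3 -m inch '[[1,0,0,0.04,0],[1,0,0,0.079,0],[1,0,0.01,0.081,0],[1,0,0.03,0.081,0],[1,0,0.05,0.081,0]]'
python3 -m inch '[[1,0,0.018,0,0],[1,0,0.036,0,0],[1,0,0.05,0,0],[1,0,0.056,0,0],[1,0,0.059,0,0]]'
python3 - <<'E'
from h import *
p=shot("wrist"); c=cloud(p); hsv=cv2.cvtColor(p["pixels"],cv2.COLOR_RGB2HSV); ok=p["depth"]>0
save(p,"w2.png")
O=np.array([.5336,.1604]);ex=np.array([.837,.547]);ey=np.array([-.547,.837])
m=(hsv[...,0]>22)&(hsv[...,0]<35)&(hsv[...,1]>150)&(c[...,2]>.013)&ok
print("blade",m.sum(),cv2.minAreaRect(c[m][:,:2].astype(np.float32)*1000))
s=ctrl.get_state(); d=np.array(s["eef_pos"][:2])-O; print("tcp in rule",d@ex*1000,d@ey*1000,s["eef_pos"])
E
```

```text
time: 3.1
eef_pos: [0.4616, 0.2306, 0.0096]
tcp_rot: [0.958, 0.286, -0.001, 0.0]
contact_force: [1.2, 0.4, 1.0]
opening: -0.001
finger_force: 0.1
time: 3.52
eef_pos: [0.4953, 0.181, 0.011]
tcp_rot: [0.959, 0.284, 0.001, 0.0]
contact_force: [-0.6, -0.1, 0.2]
opening: -0.001
finger_force: 0.1
blade 9948 ((545.6074829101562, 181.29263305664062), (114.54251098632812, 27.0316104888916), 31.507328033447266)
tcp in rule -20.862722943849118 38.68018648210112 [0.49497126 0.18136806 0.01065007]
```

View pics/w2.png

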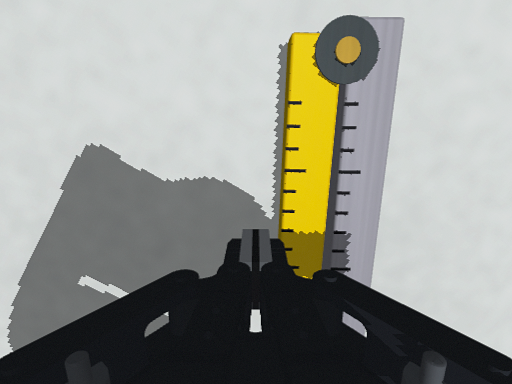

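The blade is nearly shut against the stock, with a thin gap at (330,230). The pin is at (348,50).

```bash
python3 -m inch '[[1,0,-0.015,0,0],[1,0,-0.015,-0.04,0],[0,0,-0.015,-0.08,0],[0,0.01,0.01,-0.1,0],[0,0.02,0.038,-0.11,0]]' 40
python3 -m inch '[[0,0,0,0,0],[0,0,0,0,0]]'
python3 - <<'E'
from h import *
p=shot("wrist"); c=cloud(p); save(p,"w3.png"); z=c[...,2]
m=(p["depth"]>0)&(z>.012)&(z<.03); n,l,st,_=cv2.connectedComponentsWithStats(m.astype(np.uint8)); k=1+st[1:,4].argmax(); m=l==k
r=cv2.minAreaRect(c[m][:,:2].astype(np.float32)*1000); print(m.sum(),r,np.median(z[m]))
O=np.array([.5336,.1604]); to(*O,0,33.2)
E
```

```text
time: 3.98
eef_pos: [0.5325, 0.1634, 0.1242]
tcp_rot: [0.958, 0.287, 0.003, 0.0]
contact_force: [0.0, -0.2, 0.1]
opening: 0.418
finger_force: 0.0
time: 4.15
eef_pos: [0.5322, 0.1617, 0.1209]
tcp_rot: [0.959, 0.285, 0.001, 0.0]
contact_force: [0.8, 0.2, -0.8]
opening: 0.71
finger_force: 0.0
9782 ((531.9423828125, 160.68695068359375), (171.37887573242188, 47.99428176879883), 32.527130126953125) 0.019603998433002076
t 4.2 tcp [0.5306 0.162  0.1194] yaw 33.15 F [ 0.6  1.  -0. ] q6 1.11
  shift [0.0017 0.0031 0.1194] turn -0.05
```

View pics/w3.png

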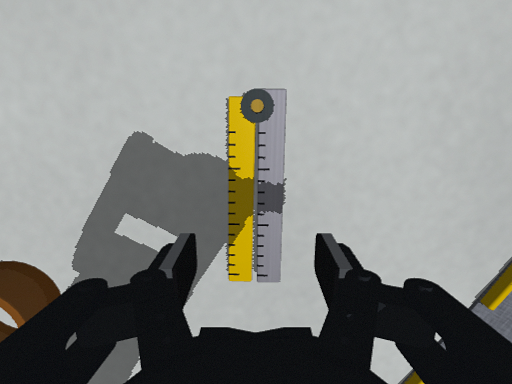

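The wrist picture shows the rule folded and centred between the open fingers, hinge at (257,105) and free end at (255,280). I'll descend and grip.

```bash
python3 -m inch '[[0,0,0,0.035,0.5],[0,0,0.001,0.07,0.5],[0,0,0.001,0.1,0.5],[0,0,0.001,0.118,0.5],[0,0,0.001,0.118,0.5]]' 50
python3 -m inch '[[1,0,0,0,0],[1,0,0,0,0],[1,0,0,0,0],[1,0,0,0,0],[1,0,0,0,0]]' 50
python3 -m inch '[[1,0,0,0,0],[1,0,0,-0.01,0],[1,0,0,-0.03,0],[1,0,0,-0.06,0],[1,0,0,-0.07,0]]'
python3 -c "
from h import *
to(.521,-.1375,.07,3)"
```

```text
time: 4.62
eef_pos: [0.525, 0.1612, -0.0049]
tcp_rot: [0.959, 0.282, -0.007, -0.001]
contact_force: [-1.3, -0.0, -0.1]
opening: 1.001
finger_force: 0.0
time: 5.03
eef_pos: [0.5335, 0.161, 0.0037]
tcp_rot: [0.96, 0.282, 0.002, 0.001]
contact_force: [0.0, -2.4, 5.6]
opening: 0.516
finger_force: 53.2
time: 5.45
eef_pos: [0.5329, 0.1616, 0.0745]
tcp_rot: [0.96, 0.281, 0.002, 0.0]
contact_force: [1.2, -0.4, -3.1]
opening: 0.515
finger_force: 52.0
t 5.45 tcp [0.5329 0.1616 0.0745] yaw 32.66 F [ 1.2 -0.4 -3.1] q6 1.11
  shift [-0.1714  0.2454  0.0041] turn 29.66
```

```bash
python3 -m inch '[[1,-0.01,0.014,0,0],[1,-0.03,0.042,0,0],[1,-0.05,0.071,0,0],[1,-0.07,0.1,0,0],[1,-0.086,0.123,0,0]]'
python3 -m inch '[[1,-0.02,0.028,0,6],[1,-0.04,0.057,0,12],[1,-0.06,0.085,0,18],[1,-0.075,0.108,0,24],[1,-0.086,0.123,0,29.7]]'
python3 -m inch '[[1,0,0,0,0],[1,0,0,0,0]]'
python3 - <<'E'
from h import *
to(.521,-.1375,.008,3)
p=shot("scene"); c=cloud(p); hsv=cv2.cvtColor(p["pixels"],cv2.COLOR_RGB2HSV)
p=shot("wrist"); c=cloud(p); z=c[...,2]; save(p,"w4.png"); hsv=cv2.cvtColor(p["pixels"],cv2.COLOR_RGB2HSV)
yel=(hsv[...,0]>20)&(hsv[...,0]<35)&(hsv[...,1]>130)&(p["depth"]>0)
m=yel&(z>.006)&(z<.022); q=c[m]
print("case visible",m.sum(),cv2.minAreaRect(q[:,:2].astype(np.float32)*1000),"xmax",np.percentile(q[:,0],99.5),"y",np.percentile(q[:,1],[.5,99.5]))
m=(p["depth"]>0)&(z>.08)&(z<.11)&(c[...,0]>.54); q=c[m]; print("rule",m.sum(),cv2.minAreaRect(q[:,:2].astype(np.float32)*1000),np.median(q[:,2]))
E
```

```text
time: 5.87
eef_pos: [0.5245, 0.0095, 0.0707]
tcp_rot: [0.96, 0.281, -0.001, -0.0]
contact_force: [0.3, 0.7, -3.5]
opening: 0.509
finger_force: 52.8
time: 6.28
eef_pos: [0.519, -0.1412, 0.0709]
tcp_rot: [1.0, 0.022, -0.0, 0.0]
contact_force: [0.9, 0.4, -3.8]
opening: 0.513
finger_force: 52.8
time: 6.45
eef_pos: [0.5189, -0.1393, 0.0707]
tcp_rot: [1.0, 0.025, -0.0, -0.001]
contact_force: [-0.5, -0.2, -3.4]
opening: 0.511
finger_force: 52.8
t 6.45 tcp [ 0.5189 -0.1393  0.0707] yaw 2.88 F [-0.5 -0.2 -3.4] q6 1.07
  shift [ 0.0022 -0.0016  0.0627] turn -0.12
case visible 4573 ((525.5153198242188, -188.37075805664062), (210.86148071289062, 183.1986846923828), 3.4388539791107178) xmax 0.6285738145396158 y [-0.18428408 -0.0924542 ]
rule 14931 ((571.3408813476562, -136.24273681640625), (65.07254791259766, 46.237098693847656), 3.2586443424224854) 0.08636907037363165
```

View pics/w4.png

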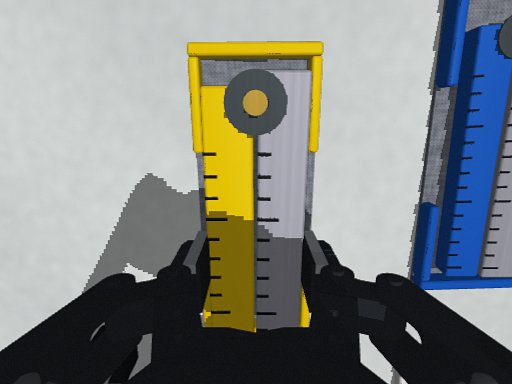

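The wrist picture shows the folded rule centred over the yellow case, its hinge at (255,102) inside the walls at columns 195–316. The blue case is well clear at the right. I'll lower it, release, and retreat.

```bash
python3 -m inch '[[1,0.002,0,0.02,0],[1,0.002,0,0.04,0],[1,0.002,0,0.053,0],[1,0.002,0,0.059,0],[1,0.002,0,0.062,0]]'
python3 -m inch '[[1,0,0,0.001,0],[1,0,0,0.001,0],[0.2,0,0,0.001,0],[0.2,0,0,0.001,0],[0.2,0,0,0.001,0]]'
python3 -m inch '[[0.2,0,0,0,0],[0.2,0,0,-0.02,0],[0.2,0,0,-0.06,0],[0.2,0,0,-0.1,0],[0.2,0,0,-0.13,0]]'
python3 -m inch '[[0.2,-0.01,0,0,0],[0.2,-0.01,0,0,0]]'
python3 - <<'E'
from h import *
to(.521,-.1375,.008,3)
p=shot("wrist"); c=cloud(p); z=c[...,2]; save(p,"w5.png")
hsv=cv2.cvtColor(p["pixels"],cv2.COLOR_RGB2HSV); ok=p["depth"]>0; near=(abs(c[...,1]+.1375)<.06)&ok&(z<.05)
m=near&(z>.020)&(abs(c[...,1]+.1375)<.033); q=c[m]; print("rule",m.sum(),cv2.minAreaRect(q[:,:2].astype(np.float32)*1000),np.percentile(q[:,2],[5,50,95]))
print("plane",np.linalg.lstsq(np.c_[q[:,:2],np.ones(len(q))],q[:,2],rcond=None)[0])
m=near&(z>.010)&(z<.05); print("case",cv2.minAreaRect(c[m][:,:2].astype(np.float32)*1000))
E
```

```text
time: 6.97
eef_pos: [0.5206, -0.1374, 0.0078]
tcp_rot: [1.0, 0.027, -0.001, -0.001]
contact_force: [-1.2, 1.3, -2.0]
opening: 0.51
finger_force: 52.9
time: 7.38
eef_pos: [0.5232, -0.1396, 0.0101]
tcp_rot: [1.0, 0.026, 0.002, 0.001]
contact_force: [0.0, -0.6, -0.5]
opening: 0.797
finger_force: 0.0
time: 7.8
eef_pos: [0.5227, -0.1393, 0.1421]
tcp_rot: [1.0, 0.026, 0.002, 0.001]
contact_force: [1.6, -1.2, 0.7]
opening: 0.799
finger_force: 0.0
time: 7.97
eef_pos: [0.5125, -0.14, 0.1414]
tcp_rot: [1.0, 0.026, 0.002, 0.001]
contact_force: [0.2, 0.1, -0.5]
opening: 0.799
finger_force: 0.0
t 7.97 tcp [ 0.5125 -0.14    0.1414] yaw 2.97 F [ 0.2  0.1 -0.5] q6 1.06
  shift [ 0.008  -0.0025  0.1334] turn -0.03
rule 8975 ((521.166259765625, -140.05592346191406), (171.79063415527344, 46.081233978271484), 3.192781686782837) [0.02206896 0.02358287 0.02529736]
plane [ 0.00552614 -0.03013751  0.01647861]
case ((519.7758178710938, -139.0958709716797), (215.54086303710938, 84.06582641601562), 3.2638955116271973)
```

View pics/w5.png

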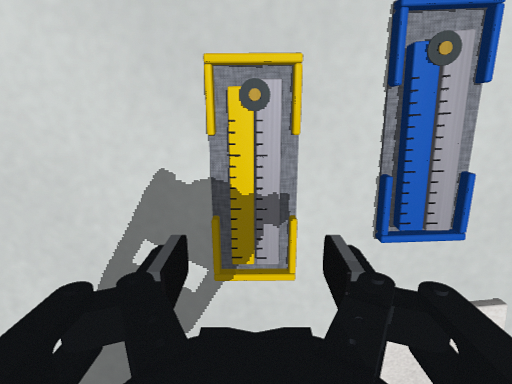

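The wrist picture shows the rule lying flat and folded in the yellow case, hinge at (255,95). Measured from it, the rule is within 2 mm of the case's centre and within 0.1° of its heading, with its top at about 24 mm. The blue rule is undisturbed.

```bash
python3 -c "
from plant import ctrl
print(ctrl.sign_off())"
```

```text
the job is handed in; nothing more can be done
None
```

The yellow rule is folded shut and lies flat in the yellow case, within about 2 mm of its centre and right side up; the blue rule was not touched, and the job was handed in at about 8 s.

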